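Offer a cut lens up to its frame

TASK

Two jobs came out of the lens edger together: lay the two round lenses flat in the job tray with the round frame, block upwards and set down rather than dropped, so that the jobs do not get mixed. Then take the wide lens by its block, carry it clear over the pliers rack and offer it up to the empty eye of the frame in the clamp: hover it level about 5 mm above the rim, outline over outline with its nose end towards the bridge, and finish while still holding it there. Its fresh edge must not scratch the frame, so neither lens nor robot may ever touch clamp or frame, and everything else stays where it is.

Things in the scene. Friction and masses are not known exactly. Their poses are not given: they have to be found in the camera images.
- lens_wide_center (a point): Wide lens: a dark-tinted cut spectacle lens, 54 mm long (y) by 37 mm (x) and under 5 mm thick, lying front up on the mat, a white lens block stuck on its front; in all 25 mm tall, about 30 g. This point is its middle, 12.5 mm above its underside. x points to the brow edge, y to the nose end (its lower corner is rounder than the others), z up out of the front.
- lens_wide_block (a point): Middle of the wide lens's block, the part to grip, 16 mm above the lens underside, axes of the lens. The block has a round flange 22 mm across, from 4 to 7 mm above the underside, and above it an oblong body up to 25 mm, 16 mm thick between two flats (along x) and 20 mm long (along y).
- lens_wide_nose (a point): Point near the nose end of the wide lens: 25 mm from lens_wide_center along the lens's y, same height and axes. The lens starts turned by at most about 0.7 rad from the world axes.
- lens_round_a_center (a point): First round lens: same tint, same kind of block, heights and axes as the wide lens (25 mm tall, this point 12.5 mm above the underside, block 16 mm between its flats along x, 20 mm along y), but of round outline, 44 mm across. Starts on the mat, turned by at most about 0.7 rad.
- lens_round_b_center (a point): Second round lens, same as the first. Starts on the mat, turned by at most about 0.7 rad.
- tray_in (a point): Grey open job tray, 240 mm (x) by 165 mm (y), its rim 45 mm above the bench, walls 4 mm, fixed; this point is the middle of its inner floor, axes those of the tray. A round-eyed metal frame lies across its far end, from x = 55 mm to the far wall, up to 12 mm above the floor; the rest, x from -116 to 50 mm, is free for lenses.
- eye (a point): Centre of the empty eye of the black frame held face up in the clamp, in the plane of the rim's upper side, 52 mm above the bench. x points to the brow, y to the bridge and the glazed eye (72 mm away), z up. The wide lens fits when its axes are parallel to these, the same way round. Rim 4.4 mm thick. Nothing on clamp or frame is higher than 1.5 mm above this point.
- clamp: Aluminium clamp that holds the frame by rubber jaw pads on the rims' outer edges; base 130 mm (x) by 170 mm (y), axes as those of the eye; fixed; origin at the centre of its underside, below the bridge, 36 mm along y from the eye.
- pliers_rack: Wooden rack with four pairs of pliers astride a bar, standing between tray and clamp: 240 mm (x) by 80 mm (y), 168 mm high with the pliers' jaws; fixed; origin at the centre of its underside. Obstacle.
- spare_block: Loose white lens block without a lens, 22 mm across, 21 mm tall, on the mat. Bystander; origin at its underside.
- spray_bottle: White spray bottle, 56 mm across, 156 mm tall. Bystander; origin at the centre of its underside.
- thickness_gauge: Steel dial gauge for lens thickness lying flat, 52 mm dial, 12 mm high, arm to -y 105 mm long. Bystander; origin under the dial.
- screwdriver: Small screwdriver, 150 mm, lying. Bystander.
- dish: Steel dish, 90 mm across, 30 mm high. Bystander; origin at the centre of its underside.
- steel_rule: Flat metal rule 25 mm by 160 mm by 3 mm. Bystander.
- case: Black spectacle case 62 mm by 160 mm, 40 mm high. Bystander; origin at the centre of its underside.
There are look-alikes about, which are no part of the job. Leave any green or purple look-alike of the part that bears lens_wide_center alone.

How it is judged:
By the outcome, as a careful person would: the job done as asked, in the order asked, and still so for the second after the job is handed in, while the arm keeps its last pose, push and grip.
It also fails if it takes over 72 s, if anything falls off the work surface, if the arm or the gripper's body presses on something with over 40 N, if the wrist force passes 120 N, or if a joint passes its speed limit or range.

ROBOT

A 6-joint arm with a two-finger parallel gripper is mounted at the origin on the work surface. World frame = base frame: x ahead of the robot, y to its left, z up, the work surface at z = 0. Lengths are in m, angles in rad, forces in N, time in s.
With the tool pointing down it reaches from about 0.4 to 0.925 m from the base axis. Payload 3.4 kg.
Tool frame: the origin (TCP) lies midway between the tips of the shut fingers; the grasp point (between the pads) lies 19 mm behind it; z points along the fingers, x is the direction in which the jaws open and shut, and the axes are right-handed (so a half turn about z gives the same grasp; the last joint's range is limited). The gripper opens to 85 mm and grips with 20 to 120 N. Pads are 22 mm wide; open, the fingers measure 114 mm over their backs; the gripper's body (76 mm by 85 mm) begins 54 mm behind the grasp point. The pads swing forward as they close: fully open they stand 13 mm farther back than shut.
Start: joints at [-1.26, 0.307, 1.506, -0, 1.328, -0.073], TCP at [0.215, -0.533, 0.231] pointing down, gripper open.
Joint ranges: [-3.12, 3.12], [-1.05, 2.28], [0.14, 2.33], [-1.42, 4.57], [0.1, 2.73], [-2.68, 2.68]. Speed limits (rad/s): [2.57, 2.57, 3.14, 3.14, 3.14, 3.14].

INTERFACE

Orientations are given as a 3x3 rotation matrix whose columns are the frame's x, y, z axes.
In Python, from station import env gives the robot as it stands.
- The arm moves only by the tool jog_arm, never from a script. Its argument "moves" is a list of rows, each a list of 6 numbers: the shift along the world's x, y, z in m, then the turn, a rotation vector about the world's x, y, z in degrees. In form: [[x, y, z, wx, wy, wz], ...]. A call has 1 to 20 rows; each row is the pose to reach, as a shift and turn from the pose commanded when the call began; what a row does not reach only later rows make up. A row lasts 1/8 s, in which the tool goes at most 62.5 mm and 10.7 degrees, less where a joint would pass 70% of its speed; a pose out of reach is approached as far as the arm can. A call with a gripper value outside its range is refused whole. "fingers" is the finger opening in m, from 0 to 0.0854, set as the call begins (left out, the last holds). The fingers move at their own pace and stop on an object; the grip force is fixed at half the most. Time passes only in rows, so rows that repeat a pose let the fingers close. It gives the time, the measured TCP pose, the force and the opening at its end, in the units of the state.
- env.state(): the state, without advancing time (a new reading comes with each control period).
- env.capture(name): name is "scene" or "side" or "wrist"; returns the picture (420x560x3 uint8, blue, green, red); there is no depth.
- env.get_calibration(name): a dict with "fx", "fy", "cx", "cy" (pixels), "extrinsics" (4x4, takes a point from camera to world coordinates); the wrist camera has in their place "T_tool_cam" (4x4, takes a point from camera to tool coordinates, whose origin is the TCP and whose axes are the tool frame's). Camera axes: x right, y up, looking along -z (the intrinsics and any distortion apply to the point x, -y, -z); pixel columns grow to the right and rows downward; lengths in m; the calibration is good to about 2 mm. A picture is of the moment at which its call begins: read the wrist's pose just before it. get_calibration takes no time and is no camera call.
- env.close_job(): hands the job in, once; it reports no verdict.
The state is a dict: "clock": time; "qpos": joint angles; "joint_velocities": joint speeds; "tau": joint torques, N m; "eef_pos": TCP position; "orientation": TCP orientation; "contact_force": force on the tool from outside, world axes, zero at the start; "torque": the same for the moment, N m; "width": finger opening in m.
Only numpy, scipy, OpenCV 4.12 (cv2) and the standard library are available. Lean on these libraries where they do the work, as an engineer would, in place of code of your own. Each camera call takes 0.05 s, during which the arm holds its last target. There are 200 camera calls.

## Working session

There is one attempt and no reset: what is moved stays moved. The work goes in short steps, Python scripts to look and compute and a tool call to move; the robot and the scene stay as the last step left them, time stands still between calls to the robot, and variables do not carry over. Pictures are saved under pics/ and viewed, about 8 in all and at most 12, crops included, and the job is handed in when it is done.

Besides the shell and the picture viewer there is one more tool, called after "Call:" by a JSON object that holds its "name" and its "arguments", one argument or row to a line. jog_arm: Moves the arm, as the interface text tells. Its arguments: {"type":"object","properties":{"moves":{"type":"array"},"fingers":{"type":"number"}},"required":["moves"]}

```bash
mkdir -p pics; ls; cat > h.py <<'E'
import numpy as np, cv2
from station import env
def cam(n, st=None):
    c=env.get_calibration(n)
    if n=="wrist":
        T=np.eye(4);T[:3,:3]=np.array(st["orientation"]).reshape(3,3);T[:3,3]=st["eef_pos"]
        E=T@np.array(c["T_tool_cam"])
    else: E=np.array(c["extrinsics"])
    return c,E
def ray(c,E,u,v):
    d=np.array([(u-c["cx"])/c["fx"],-(v-c["cy"])/c["fy"],-1.])
    return E[:3,3],E[:3,:3]@d
def onplane(c,E,u,v,z):
    o,d=ray(c,E,u,v);return o+d*(z-o[2])/d[2]
def proj(c,E,p):
    q=np.linalg.inv(E)@np.append(p,1);return c["cx"]-c["fx"]*q[0]/q[2],c["cy"]+c["fy"]*q[1]/q[2]
E
python3 - <<'E'
from h import *
s=env.state();print({k:np.round(v,3).tolist() for k,v in s.items()})
for n in["scene","side","wrist"]:
    s=env.state();im=env.capture(n);cv2.imwrite(f"pics/{n}0.png",im)
    c=env.get_calibration(n);print(n,{k:np.round(v,3).tolist() if not isinstance(v,str) else v for k,v in c.items()})
a=cv2.imread("pics/scene0.png");cv2.imwrite("pics/scene0b.png",cv2.resize(a,(800,600)))
a=cv2.imread("pics/side0.png");cv2.imwrite("pics/side0b.png",cv2.resize(a,(800,600)))
E
```

```text
pics
{'clock': 0.0, 'qpos': [-1.261, 0.308, 1.508, -0.0, 1.328, -0.073], 'joint_velocities': [0.001, -0.001, 0.001, -0.001, 0.0, -0.0], 'tau': [0.001, -45.754, -25.191, -0.0, 0.013, 0.0], 'eef_pos': [0.215, -0.532, 0.23], 'orientation': [[0.374, -0.927, -0.001], [-0.927, -0.374, 0.002], [-0.002, -0.0, -1.0]], 'contact_force': [0.214, 0.588, -0.382], 'torque': [-0.021, -0.065, 0.062], 'width': 0.085}
scene {'fx': 447.827, 'fy': 447.827, 'cx': 287.626, 'cy': 216.063, 'extrinsics': [[-0.197, -0.803, 0.562, 1.448], [0.98, -0.159, 0.117, 0.211], [-0.005, 0.574, 0.819, 1.293], [0.0, 0.0, 0.0, 1.0]]}
side {'fx': 379.76, 'fy': 379.76, 'cx': 272.102, 'cy': 212.276, 'extrinsics': [[0.987, 0.131, -0.098, 0.456], [-0.163, 0.757, -0.633, -0.646], [-0.009, 0.641, 0.768, 0.896], [0.0, 0.0, 0.0, 1.0]]}
wrist {'fx': 339.263, 'fy': 339.263, 'cx': 280.265, 'cy': 210.905, 'T_tool_cam': [[1.0, 0.001, 0.001, 0.001], [0.002, -0.957, -0.291, -0.076], [0.001, 0.291, -0.957, -0.143], [0.0, 0.0, 0.0, 1.0]]}
```

View pics/scene0b.png

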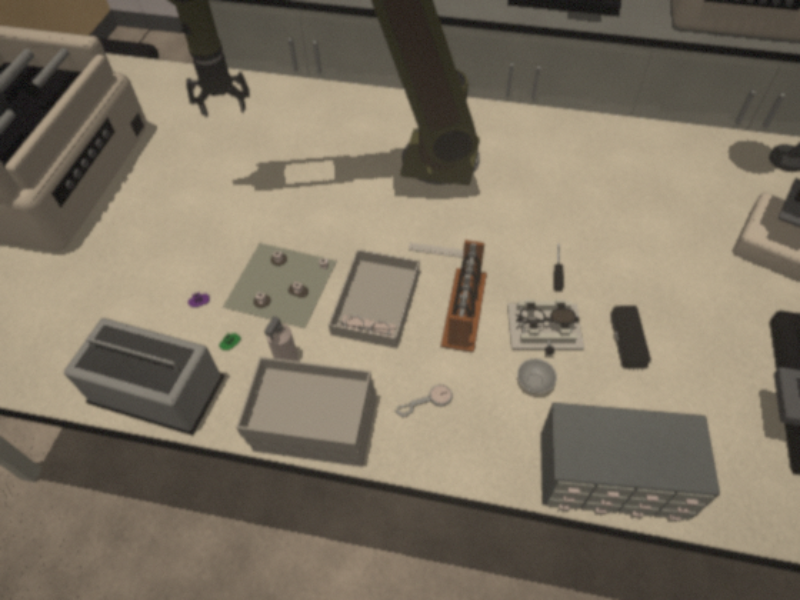

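View pics/side0b.png

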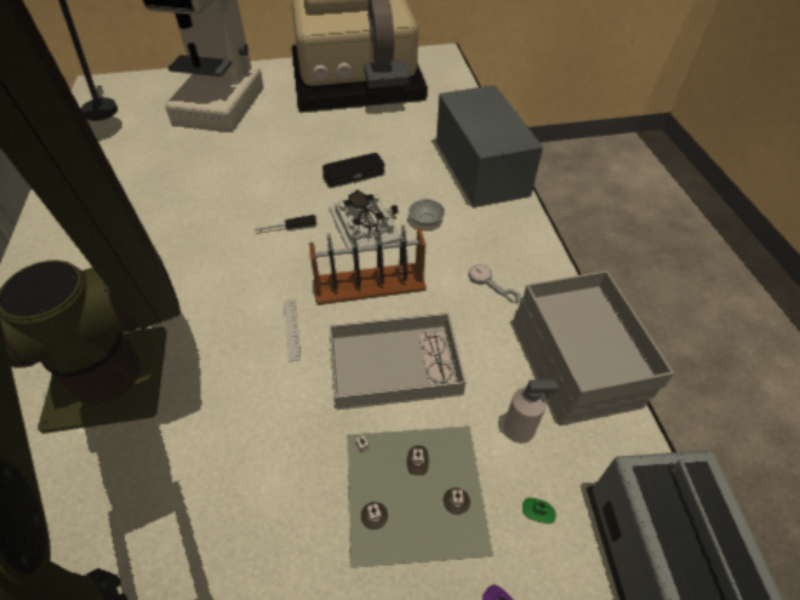

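The scene view shows the mat with three dark lenses and the spare block, then tray, rack and clamp towards +y. In the side view (800 px) the lenses are at (375,515), (457,500) and (417,460), the spare block at (362,443), and the green and purple look-alikes lie off the mat. Next: rough positions.

```bash
python3 - <<'E'
from h import *
P={"A":(375,515),"B":(457,500),"C":(417,460)}
c,E=cam("side")
for k,(u,v) in P.items(): print(k,onplane(c,E,u*.7,v*.7,.012).round(3))
for k,(u,v,z) in {"spare":(362,443,.01),"tray c1":(330,325,.045),"c2":(448,317,.045),"c3":(463,397,.045),"c4":(335,405,.045),"eye":(378,224,.052),"glazed":(358,202,.052),"rackL":(318,300,0),"rackR":(425,290,0),"bottle":(522,430,0)}.items(): print(k,onplane(c,E,u*.7,v*.7,z).round(3))
c,E=cam("scene")
print("scene: ")
for k,(u,v,z) in {"l1":(278,258,.015),"l2":(297,289,.015),"l3":(261,299,.015),"eye":(527,318,.052),"glazed":(563,317,.052),"clampc1":(510,303,0),"c2":(577,303,0),"c3":(583,348,0),"c4":(511,349,0),"rack1":(443,347,0),"rack2":(475,349,0)}.items(): print(k,onplane(c,E,u*.7,v*.7,z).round(3))
a=cv2.imread("pics/side0.png")
cr=a[290:400,235:350];x=cv2.resize(cr,None,fx=5,fy=5,interpolation=cv2.INTER_CUBIC)
cv2.imwrite("pics/crop1.png",x)
E
```

```text
A [ 0.475 -0.348  0.012]
B [ 0.61  -0.347  0.012]
C [ 0.559 -0.269  0.012]
spare [ 0.471 -0.221  0.01 ]
tray c1 [0.441 0.021 0.045]
c2 [0.675 0.001 0.045]
c3 [ 0.659 -0.181  0.045]
c4 [ 0.433 -0.159  0.045]
eye [0.578 0.29  0.052]
glazed [0.542 0.376 0.052]
rackL [0.421 0.129 0.   ]
rackR [0.655 0.117 0.   ]
bottle [ 0.758 -0.24   0.   ]
scene: 
l1 [ 0.48  -0.34   0.015]
l2 [ 0.567 -0.262  0.015]
l3 [ 0.614 -0.341  0.015]
eye [0.569 0.306 0.052]
glazed [0.55  0.388 0.052]
clampc1 [0.496 0.264 0.   ]
c2 [0.463 0.427 0.   ]
c3 [0.593 0.448 0.   ]
c4 [0.628 0.281 0.   ]
rack1 [0.654 0.123 0.   ]
rack2 [0.645 0.198 0.   ]
```

View pics/crop1.png

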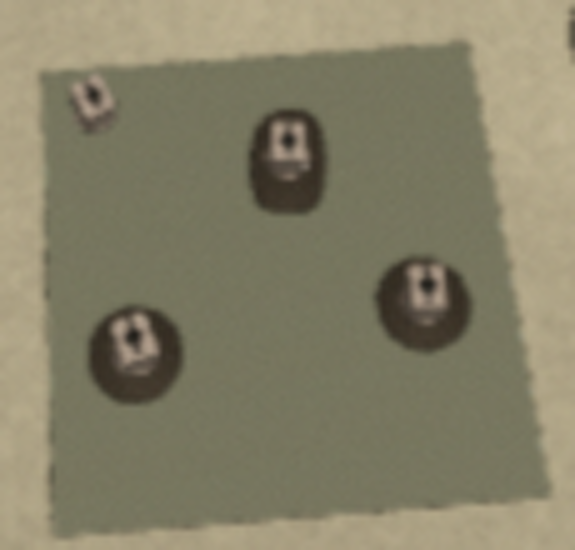

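The wide lens, longer than it is broad, is at crop (288,160). The round ones are at (135,355) and (425,300), and the spare block at (92,100). Both cameras agree to within 1 cm: round A (0.48,-0.345), round B (0.61,-0.345), wide (0.56,-0.265). Moving over the mat for a close look.

Call:
{"name": "jog_arm", "arguments": {
  "moves": [
    [0.32,0.2,-0.05,0,0,68],
    [0.32,0.2,-0.05,0,0,68],
    [0.32,0.2,-0.05,0,0,68],
    [0.32,0.2,-0.05,0,0,68],
    [0.32,0.2,-0.05,0,0,68],
    [0.32,0.2,-0.05,0,0,68],
    [0.32,0.2,-0.05,0,0,68],
    [0.32,0.2,-0.05,0,0,68],
    [0.32,0.2,-0.05,0,0,68]
  ]
}}

```text
clock: 1.27
eef_pos: [0.5346, -0.3335, 0.1811]
orientation: [[1.0, -0.002, -0.001], [-0.002, -1.0, 0.0], [-0.001, -0.0, -1.0]]
contact_force: [0.1, -0.4, 0.6]
width: 0.0853
```

```bash
python3 - <<'E'
from h import *
s=env.state();im=env.capture("wrist");cv2.imwrite("pics/w1.png",im)
np.savez("w1.npz",pos=s["eef_pos"],R=s["orientation"])
print(s["clock"],np.round(s["eef_pos"],4),np.round(s["orientation"],4).tolist(),s["qpos"])
cv2.imwrite("pics/w1b.png",cv2.resize(im,(800,600)))
E
```

```text
1.275 [ 0.5346 -0.3335  0.1811] [[1.0, -0.0018, -0.0007], [-0.0018, -1.0, 0.0001], [-0.0007, -0.0001, -1.0]] [-6.24605888e-01  4.21721313e-01  1.45530452e+00 -3.61447582e-04
  1.26518561e+00 -6.22651349e-01]
```

View pics/w1b.png

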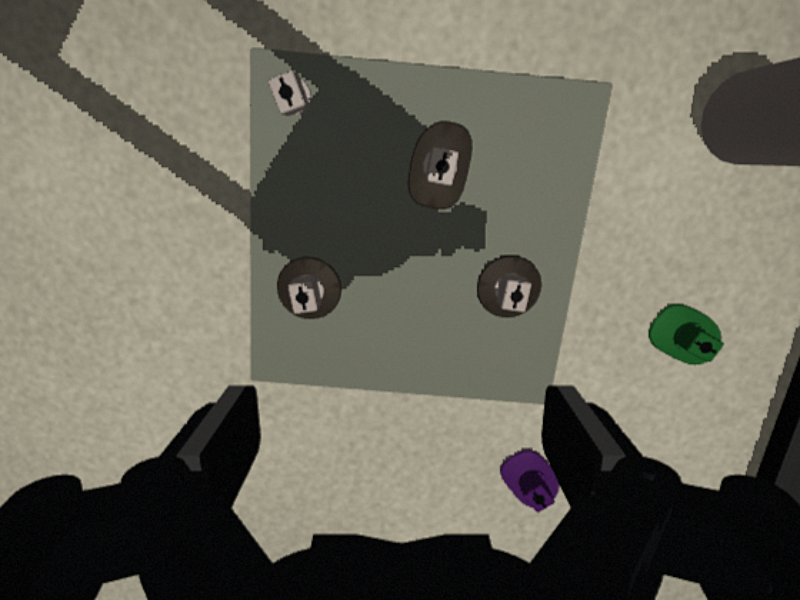

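The wrist view (up = +y, right = +x) shows wide at (440,165), round A at (308,288), round B at (509,286), spare at (288,92), and green and purple off the mat. Now to segment outlines and block tops.

```bash
cat > seg.py <<'E'
from h import *
import sys
def run(img,npz,boxes,zt=.026,out=None):
    im=cv2.imread(img);d=np.load(npz);c,E=cam("wrist",dict(eef_pos=d["pos"],orientation=d["R"]))
    b,g,r=[cv2.GaussianBlur(im[...,i],(3,3),0).astype(int) for i in range(3)]
    for k,(x0,y0,x1,y1) in boxes.items():
        sl=np.s_[y0:y1,x0:x1]
        nm=((r-g)[sl]>-1).astype(np.uint8)          # not mat (mat is greenish)
        lab=cv2.connectedComponentsWithStats(nm)
        i=1+np.argmax(lab[2][1:,4]);m=(lab[1]==i).astype(np.uint8)
        cn=max(cv2.findContours(m,0,cv2.CHAIN_APPROX_NONE)[0],key=cv2.contourArea)[:,0]+[x0,y0]
        L=np.array([onplane(c,E,u,v,.004) for u,v in cn])[:,:2].astype(np.float32)
        (cx,cy),(w,h),a=cv2.minAreaRect(L*1000)
        w1=((b[sl]>95)).astype(np.uint8)*cv2.morphologyEx(m,cv2.MORPH_CLOSE,np.ones((5,5)))
        lb=cv2.connectedComponentsWithStats(w1);i=1+np.argmax(lb[2][1:,4]);w1=(lb[1]==i).astype(np.uint8)
        wc=max(cv2.findContours(w1,0,cv2.CHAIN_APPROX_NONE)[0],key=cv2.contourArea)[:,0]+[x0,y0]
        W=np.array([onplane(c,E,u,v,zt) for u,v in wc])[:,:2].astype(np.float32)
        r2=cv2.minAreaRect(W*1000)
        M=cv2.moments(L.reshape(-1,1,2)*1000)
        print(k,"outline",np.round([cx,cy,w,h,a],1),"centroid",round(M["m10"]/M["m00"],1),round(M["m01"]/M["m00"],1),"block",np.round([*r2[0],*r2[1],r2[2]],1))
        cv2.drawContours(im,[cn.reshape(-1,1,2)],-1,(0,0,255),1);cv2.drawContours(im,[wc.reshape(-1,1,2)],-1,(255,0,0),1)
    if out: cv2.imwrite(out[0],cv2.resize(im[out[1]],None,fx=3,fy=3,interpolation=cv2.INTER_NEAREST))
if __name__=="__main__":
    run("pics/w1.png","w1.npz",{"wide":(275,75,345,155),"A":(185,170,250,230),"B":(325,170,390,230)},out=("pics/w1seg.png",np.s_[75:235,180:395]))
E
python3 seg.py
```

```text
wide outline [ 561.3 -267.2   55.6   38.5   82.7] centroid 561.5 -267.4 block [ 562.3 -266.8   19.9   14.9   74.3]
A outline [ 473.7 -347.    44.3   43.9   61.2] centroid 473.7 -347.2 block [ 473.6 -347.3   15.3   19.4    8.2]
B outline [ 610.3 -346.6   44.2   44.3   28.5] centroid 610.4 -346.5 block [ 610.6 -346.6   19.3   15.2   81.2]
```

View pics/w1seg.png

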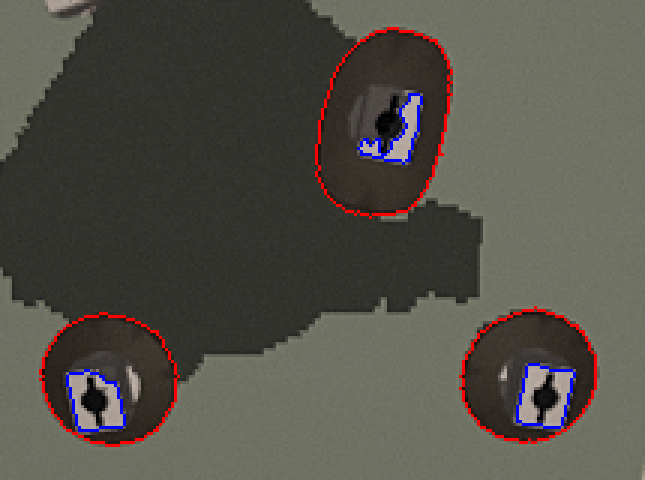

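Sizes fit (wide 55×38, rounds 44, blocks 15×19.5). A is at (0.4737,-0.347) yaw +8°, B at (0.6104,-0.3465) yaw -8.5°, wide at (0.562,-0.267) yaw about -8.5°. The rounder nose corner (upper left) puts the nose at +y. Picking A.

Call:
{"name": "jog_arm", "arguments": {
  "moves": [
    [-0.061,-0.0135,-0.06,0,0,8],
    [-0.061,-0.0135,-0.11,0,0,8],
    [-0.061,-0.0135,-0.14,0,0,8],
    [-0.061,-0.0135,-0.16,0,0,8],
    [-0.061,-0.0135,-0.168,0,0,8],
    [-0.061,-0.0135,-0.171,0,0,8],
    [-0.061,-0.0135,-0.171,0,0,8],
    [-0.061,-0.0135,-0.171,0,0,8]
  ],
  "fingers": 0.045
}}

```text
clock: 2.33
eef_pos: [0.4749, -0.3472, 0.0113]
orientation: [[0.99, 0.139, 0.002], [0.139, -0.99, -0.001], [0.001, 0.001, -1.0]]
contact_force: [0.3, 0.1, 0.6]
width: 0.045
```

Call:
{"name": "jog_arm", "arguments": {
  "moves": [
    [0,0,0,0,0,0],
    [0,0,0,0,0,0],
    [0,0,0,0,0,0],
    [0,0,0,0,0,0],
    [0,0,0,0,0,0]
  ],
  "fingers": 0
}}

```text
clock: 2.95
eef_pos: [0.4747, -0.3469, 0.011]
orientation: [[0.99, 0.139, 0.001], [0.139, -0.99, -0.001], [0.001, 0.001, -1.0]]
contact_force: [-0.5, 0.3, 6.6]
width: 0.0143
```

Call:
{"name": "jog_arm", "arguments": {
  "moves": [
    [0,0,0.005,0,0,0],
    [0,0,0.015,0,0,0],
    [0,0,0.04,0,0,0],
    [0,0,0.08,0,0,0],
    [0,0,0.12,0,0,0],
    [0,0,0.12,0,0,0],
    [0,0,0.12,0,0,0]
  ]
}}

```text
clock: 3.82
eef_pos: [0.4739, -0.3463, 0.1303]
orientation: [[0.99, 0.139, -0.0], [0.139, -0.99, 0.0], [-0.0, -0.0, -1.0]]
contact_force: [0.1, -0.1, -0.1]
width: 0.0143
```

```bash
python3 - <<'E'
from h import *
s=env.state();im=env.capture("wrist");cv2.imwrite("pics/w2.png",im)
sd=env.capture("side");cv2.imwrite("pics/s2.png",sd)
np.savez("w2.npz",pos=s["eef_pos"],R=s["orientation"])
print(s["clock"],np.round(s["eef_pos"],4),np.round(s["contact_force"],2))
# side view tray rim detail + wrist view, side by side
a=cv2.resize(im,(533,400));b=cv2.resize(sd[190:300,215:335],(267,245),interpolation=cv2.INTER_CUBIC)
o=np.zeros((400,800,3),np.uint8);o[:,:533]=a;o[:245,533:]=b;cv2.imwrite("pics/v2.png",o)
E
```

```text
3.825 [ 0.4739 -0.3463  0.1303] [ 0.09 -0.1  -0.12]
```

View pics/v2.png

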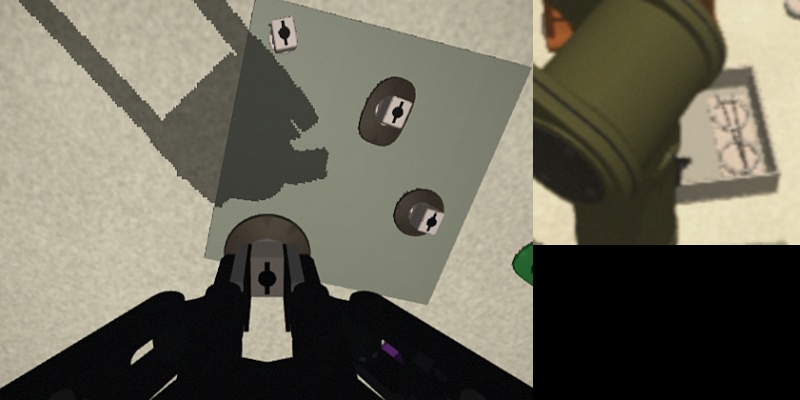

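A is held cleanly, lens below the tips. Wide (397,112) and round B (430,220) are now sunlit. Refining wide and B from this picture, and the tray from the first scene pictures.

```bash
python3 - <<'E'
from h import *
import seg
seg.run("pics/w2.png","w2.npz",{"wide":(370,72,445,160),"B":(405,190,475,255)})
# tray + frame: enlarged crops of both fixed views
a=cv2.imread("pics/side0.png")[210:290,220:335];b=cv2.imread("pics/scene0.png")[168:250,225:300]
a=cv2.resize(a,None,fx=4,fy=4,interpolation=cv2.INTER_CUBIC);b=cv2.resize(b,None,fx=4,fy=4,interpolation=cv2.INTER_CUBIC)
o=np.zeros((330,800,3),np.uint8);o[:a.shape[0],:a.shape[1]]=a;o[:b.shape[0],480:480+b.shape[1]]=b;cv2.imwrite("pics/tray.png",o)
E
```

```text
wide outline [ 561.9 -266.8   54.6   37.4   77.3] centroid 562.1 -267.2 block [ 561.7 -267.6   21.7   15.7   78.9]
B outline [ 611.4 -346.9   43.8   45.3   87.9] centroid 611.5 -347.1 block [ 611.3 -347.    20.7   16.2   81.5]
```

View pics/tray.png

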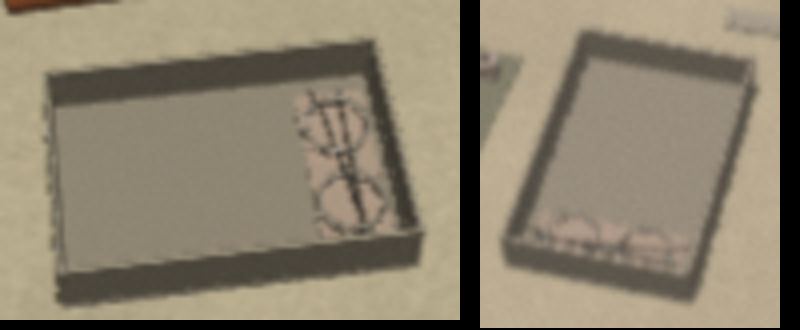

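The tray crops show rim corners in the side crop at (47,73), (373,40), (423,232) and (60,272), with the round frame at the +x end.

```bash
python3 - <<'E'
from h import *
c,E=cam("side")
q=[onplane(c,E,220+u/4,210+v/4,.045)[:2] for u,v in[(47,73),(373,40),(423,232),(60,272)]]
c,E=cam("scene")
q2=[onplane(c,E,225+(u-480)/4,168+v/4,.045)[:2] for u,v in[(755,62),(583,32),(505,240)]]
q=np.array(q);print(q.round(3).tolist(),np.round(q2,3).tolist())
cen=q.mean(0);ax=(q[1]-q[0]+q[2]-q[3]);ax/=np.linalg.norm(ax);ay=np.array([-ax[1],ax[0]])
print("cen",cen,"yaw",np.degrees(np.arctan2(ax[1],ax[0])))
for x in(-75,10):print(x,cen+ax*x/1000)
E
```

```text
[[0.443, 0.018], [0.676, 0.008], [0.671, -0.153], [0.435, -0.143]] [[0.447, 0.026], [0.443, -0.134], [0.675, -0.143]]
cen [ 0.55615255 -0.06776551] yaw -2.473860962372115
-75 [ 0.48122245 -0.06452824]
10 [ 0.56614323 -0.06819715]
```

Call:
{"name": "jog_arm", "arguments": {
  "moves": [
    [0.002,0.06,0,0,0,0],
    [0.004,0.12,0,0,0,0],
    [0.006,0.18,0,0,0,0],
    [0.008,0.24,0,0,0,0],
    [0.008,0.284,-0.02,0,0,0],
    [0.008,0.284,-0.06,0,0,0],
    [0.008,0.284,-0.09,0,0,0],
    [0.008,0.284,-0.105,0,0,0],
    [0.008,0.284,-0.111,0,0,0],
    [0.008,0.284,-0.112,0,0,0],
    [0.008,0.284,-0.112,0,0,0]
  ]
}}

```text
clock: 5.3
eef_pos: [0.4826, -0.0628, 0.0186]
orientation: [[0.99, 0.139, 0.001], [0.139, -0.99, -0.0], [0.001, 0.0, -1.0]]
contact_force: [0.0, 0.1, 0.1]
width: 0.0142
```

Call:
{"name": "jog_arm", "arguments": {
  "moves": [
    [0,0,-0.001,0,0,0],
    [0,0,-0.002,0,0,0],
    [0,0,-0.003,0,0,0],
    [0,0,-0.003,0,0,0]
  ]
}}

```text
clock: 5.8
eef_pos: [0.4823, -0.0627, 0.0154]
orientation: [[0.99, 0.139, 0.0], [0.139, -0.99, 0.0], [0.0, 0.0, -1.0]]
contact_force: [-0.2, -0.6, -0.2]
width: 0.0143
```

Call:
{"name": "jog_arm", "arguments": {
  "moves": [
    [0,0,-0.001,0,0,0],
    [0,0,-0.001,0,0,0],
    [0,0,-0.0015,0,0,0],
    [0,0,-0.0015,0,0,0]
  ]
}}

```text
clock: 6.3
eef_pos: [0.4822, -0.0627, 0.0138]
orientation: [[0.99, 0.139, -0.0], [0.139, -0.99, 0.0], [-0.0, -0.0, -1.0]]
contact_force: [0.4, 0.9, -0.5]
width: 0.0142
```

Call:
{"name": "jog_arm", "arguments": {
  "moves": [
    [0,0,-0.0007,0,0,0],
    [0,0,-0.0007,0,0,0],
    [0,0,-0.0007,0,0,0]
  ]
}}

```text
clock: 6.68
eef_pos: [0.4823, -0.0627, 0.0131]
orientation: [[0.99, 0.139, -0.0], [0.139, -0.99, -0.0], [-0.0, 0.0, -1.0]]
contact_force: [-0.1, 1.2, -0.4]
width: 0.0143
```

Call:
{"name": "jog_arm", "arguments": {
  "moves": [
    [0,0,-0.0007,0,0,0],
    [0,0,-0.0007,0,0,0],
    [0,0,-0.0007,0,0,0]
  ]
}}

```text
clock: 7.05
eef_pos: [0.4823, -0.0627, 0.0124]
orientation: [[0.99, 0.139, 0.0], [0.139, -0.99, -0.0], [0.0, 0.0, -1.0]]
contact_force: [0.5, -0.2, 0.3]
width: 0.0145
```

Call:
{"name": "jog_arm", "arguments": {
  "moves": [
    [0,0,-0.0007,0,0,0],
    [0,0,-0.0007,0,0,0],
    [0,0,-0.0007,0,0,0]
  ]
}}

```text
clock: 7.42
eef_pos: [0.4823, -0.0627, 0.012]
orientation: [[0.99, 0.139, 0.0], [0.139, -0.99, -0.0], [0.0, 0.0, -1.0]]
contact_force: [-1.4, 0.9, 4.9]
width: 0.0145
```

Call:
{"name": "jog_arm", "arguments": {
  "moves": [
    [0,0,-0.0006,0,0,0],
    [0,0,-0.0006,0,0,0],
    [0,0,-0.0006,0,0,0]
  ]
}}

```text
clock: 7.8
eef_pos: [0.4824, -0.0627, 0.012]
orientation: [[0.99, 0.139, 0.001], [0.139, -0.99, -0.0], [0.001, 0.0, -1.0]]
contact_force: [-2.4, 0.7, 12.2]
width: 0.0141
```

Contact at TCP z = 0.012. Easing off, opening, lifting.

Call:
{"name": "jog_arm", "arguments": {
  "moves": [
    [0,0,0.0008,0,0,0],
    [0,0,0.0008,0,0,0]
  ]
}}

```text
clock: 8.05
eef_pos: [0.4824, -0.0627, 0.012]
orientation: [[0.99, 0.139, 0.0], [0.139, -0.99, -0.0], [0.0, 0.0, -1.0]]
contact_force: [-0.8, -0.5, 4.4]
width: 0.0146
```

Call:
{"name": "jog_arm", "arguments": {
  "moves": [
    [0,0,0,0,0,0],
    [0,0,0,0,0,0],
    [0,0,0,0,0,0],
    [0,0,0.02,0,0,0],
    [0,0,0.06,0,0,0],
    [0,0,0.1,0,0,0],
    [0.02,-0.05,0.13,0,0,0],
    [0.04,-0.11,0.13,0,0,-4],
    [0.07,-0.17,0.13,0,0,-10],
    [0.1,-0.23,0.13,0,0,-17],
    [0.1285,-0.284,0.1,0,0,-17],
    [0.1285,-0.284,0.05,0,0,-17],
    [0.1285,-0.284,0.02,0,0,-17],
    [0.1285,-0.284,0.005,0,0,-17],
    [0.1285,-0.284,-0.001,0,0,-17],
    [0.1285,-0.284,-0.001,0,0,-17],
    [0.1285,-0.284,-0.001,0,0,-17]
  ],
  "fingers": 0.04
}}

```text
clock: 10.18
eef_pos: [0.6119, -0.347, 0.0127]
orientation: [[0.988, -0.156, 0.003], [-0.156, -0.988, -0.002], [0.003, 0.001, -1.0]]
contact_force: [0.0, 0.6, -0.2]
width: 0.0403
```

Call:
{"name": "jog_arm", "arguments": {
  "moves": [
    [0,0,0,0,0,0],
    [0,0,0,0,0,0],
    [0,0,0,0,0,0],
    [0,0,0,0,0,0],
    [0,0,0,0,0,0]
  ],
  "fingers": 0
}}

```text
clock: 10.8
eef_pos: [0.6116, -0.3471, 0.0124]
orientation: [[0.988, -0.157, 0.002], [-0.157, -0.988, -0.001], [0.002, 0.001, -1.0]]
contact_force: [0.1, 1.3, 5.7]
width: 0.0144
```

Call:
{"name": "jog_arm", "arguments": {
  "moves": [
    [0,0,0.005,0,0,0],
    [0,0,0.015,0,0,0],
    [0,0,0.04,0,0,0],
    [0,0,0.08,0,0,0],
    [0,0,0.12,0,0,0],
    [0,0,0.12,0,0,0],
    [0,0,0.12,0,0,0]
  ]
}}

```text
clock: 11.68
eef_pos: [0.6103, -0.3464, 0.1308]
orientation: [[0.988, -0.157, -0.0], [-0.157, -0.988, 0.0], [-0.001, -0.0, -1.0]]
contact_force: [-0.7, 0.0, -0.6]
width: 0.0143
```

```bash
python3 - <<'E'
from h import *
s=env.state();im=env.capture("wrist");cv2.imwrite("pics/w3.png",im)
sd=env.capture("side");cv2.imwrite("pics/s3.png",sd)
np.savez("w3.npz",pos=s["eef_pos"],R=s["orientation"])
print(s["clock"],np.round(s["eef_pos"],4),np.round(s["contact_force"],2))
a=cv2.resize(im,(533,400));b=cv2.resize(sd[205:295,225:335],(267,218),interpolation=cv2.INTER_CUBIC)
o=np.zeros((400,800,3),np.uint8);o[:,:533]=a;o[:218,533:]=b;cv2.imwrite("pics/v3.png",o)
E
```

```text
11.675 [ 0.6103 -0.3464  0.1308] [-0.66  0.01 -0.62]
```

View pics/v3.png

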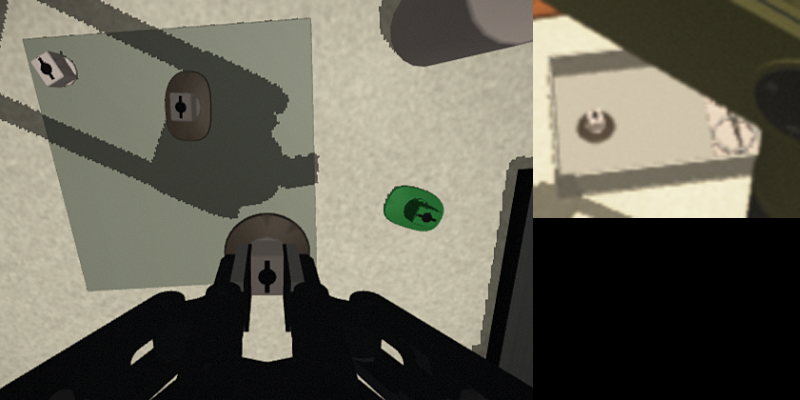

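A lies upright in the tray, away from the frame, and B is held. Next to the tray.

Call:
{"name": "jog_arm", "arguments": {
  "moves": [
    [-0.008,0.06,0,0,0,0],
    [-0.016,0.12,0,0,0,0],
    [-0.024,0.18,0,0,0,0],
    [-0.033,0.24,0,0,0,0],
    [-0.042,0.28,-0.02,0,0,0],
    [-0.042,0.28,-0.06,0,0,0],
    [-0.042,0.28,-0.09,0,0,0],
    [-0.042,0.28,-0.106,0,0,0],
    [-0.042,0.28,-0.113,0,0,0],
    [-0.042,0.28,-0.115,0,0,0],
    [-0.042,0.28,-0.1155,0,0,0],
    [-0.042,0.28,-0.116,0,0,0],
    [-0.042,0.28,-0.116,0,0,0]
  ]
}}

```text
clock: 13.4
eef_pos: [0.5692, -0.0668, 0.0155]
orientation: [[0.988, -0.157, 0.001], [-0.157, -0.988, -0.0], [0.001, 0.0, -1.0]]
contact_force: [-0.5, 0.0, -0.4]
width: 0.0144
```

Call:
{"name": "jog_arm", "arguments": {
  "moves": [
    [0,0,-0.0006,0,0,0],
    [0,0,-0.0006,0,0,0],
    [0,0,-0.0006,0,0,0]
  ]
}}

```text
clock: 13.78
eef_pos: [0.5688, -0.0667, 0.0143]
orientation: [[0.988, -0.157, 0.0], [-0.157, -0.988, -0.0], [0.0, 0.0, -1.0]]
contact_force: [-0.1, 1.1, -0.7]
width: 0.0144
```

Call:
{"name": "jog_arm", "arguments": {
  "moves": [
    [0,0,-0.0006,0,0,0],
    [0,0,-0.0006,0,0,0],
    [0,0,-0.0006,0,0,0]
  ]
}}

```text
clock: 14.15
eef_pos: [0.5688, -0.0667, 0.0137]
orientation: [[0.988, -0.157, -0.0], [-0.157, -0.988, 0.0], [-0.0, 0.0, -1.0]]
contact_force: [-0.2, 1.0, 0.9]
width: 0.0139
```

Call:
{"name": "jog_arm", "arguments": {
  "moves": [
    [0,0,-0.0005,0,0,0],
    [0,0,-0.0005,0,0,0],
    [0,0,-0.0005,0,0,0]
  ]
}}

```text
clock: 14.52
eef_pos: [0.5688, -0.0667, 0.0134]
orientation: [[0.988, -0.157, 0.0], [-0.157, -0.988, -0.0], [0.0, 0.0, -1.0]]
contact_force: [-0.8, -0.2, 2.7]
width: 0.015
```

Call:
{"name": "jog_arm", "arguments": {
  "moves": [
    [0,0,0,0,0,0],
    [0,0,0,0,0,0],
    [0,0,0,0,0,0],
    [0,0,0.02,0,0,0],
    [0,0,0.06,0,0,0],
    [0,0,0.1,0,0,0],
    [0,-0.05,0.11,0,0,0],
    [-0.002,-0.11,0.11,0,0,-1],
    [-0.004,-0.17,0.1,0,0,-2],
    [-0.0075,-0.2005,0.06,0,0,-2],
    [-0.0075,-0.2005,0.03,0,0,-2],
    [-0.0075,-0.2005,0.01,0,0,-2],
    [-0.0075,-0.2005,0.003,0,0,-2],
    [-0.0075,-0.2005,-0.001,0,0,-2],
    [-0.0075,-0.2005,-0.001,0,0,-2],
    [-0.0075,-0.2005,-0.001,0,0,-2]
  ],
  "fingers": 0.04
}}

```text
clock: 16.52
eef_pos: [0.562, -0.2673, 0.0132]
orientation: [[0.982, -0.191, 0.002], [-0.191, -0.982, -0.001], [0.002, 0.001, -1.0]]
contact_force: [-1.1, 0.4, 0.1]
width: 0.0403
```

Call:
{"name": "jog_arm", "arguments": {
  "moves": [
    [0,0,0,0,0,0],
    [0,0,0,0,0,0],
    [0,0,0,0,0,0],
    [0,0,0,0,0,0],
    [0,0,0,0,0,0]
  ],
  "fingers": 0
}}

```text
clock: 17.15
eef_pos: [0.5618, -0.2674, 0.0131]
orientation: [[0.982, -0.191, 0.001], [-0.191, -0.982, -0.001], [0.001, 0.0, -1.0]]
contact_force: [-0.3, 1.3, 5.1]
width: 0.0137
```

Call:
{"name": "jog_arm", "arguments": {
  "moves": [
    [0,0,0.005,0,0,0],
    [0,0,0.015,0,0,0],
    [0,0,0.05,0,0,0],
    [0,0,0.1,0,0,0],
    [0,0,0.16,0,0,0],
    [0,0,0.22,0,0,0],
    [0,0,0.255,0,0,0],
    [0,0,0.255,0,0,0],
    [0,0,0.255,0,0,0]
  ]
}}

```text
clock: 18.27
eef_pos: [0.5605, -0.2668, 0.2666]
orientation: [[0.982, -0.191, -0.001], [-0.191, -0.982, 0.001], [-0.001, -0.0, -1.0]]
contact_force: [-0.6, -0.3, -0.6]
width: 0.0143
```

```bash
python3 - <<'E'
from h import *
s=env.state();im=env.capture("wrist");cv2.imwrite("pics/w4.png",im)
sd=env.capture("side");cv2.imwrite("pics/s4.png",sd)
np.savez("w4.npz",pos=s["eef_pos"],R=s["orientation"])
print(s["clock"],np.round(s["eef_pos"],4),np.round(s["contact_force"],2),s["qpos"])
a=cv2.resize(im,(533,400));b=cv2.resize(sd[205:295,225:335],(267,218),interpolation=cv2.INTER_CUBIC)
d=cv2.resize(sd[120:190,215:300],(267,220),interpolation=cv2.INTER_CUBIC)
o=np.zeros((440,800,3),np.uint8);o[:400,:533]=a;o[:218,533:]=b;o[220:,533:]=d;cv2.imwrite("pics/v4.png",o)
E
```

```text
18.275 [ 0.5605 -0.2668  0.2666] [-0.64 -0.27 -0.59] [-5.12231670e-01  3.48613846e-01  1.35160391e+00 -2.95935144e-05
  1.44282685e+00 -3.20056371e-01]
```

View pics/v4.png

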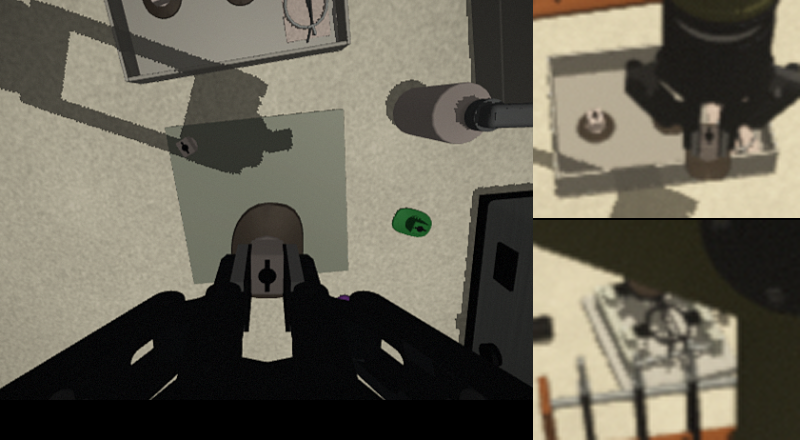

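The wide lens is held by its block with its nose up in the image (world +y). A and B are in the tray. Carrying it at 0.27 m over the rack to look at the clamp.

Call:
{"name": "jog_arm", "arguments": {
  "moves": [
    [0.004,0.06,0.01,0,0,4],
    [0.008,0.12,0.01,0,0,8],
    [0.013,0.18,0.01,0,0,12],
    [0.018,0.24,0.01,0,0,16],
    [0.022,0.3,0.01,0,0,20],
    [0.027,0.36,0.01,0,0,24],
    [0.031,0.42,0.01,0,0,28],
    [0.036,0.475,0.01,0,0,32],
    [0.037,0.499,0.01,0,0,32],
    [0.037,0.499,0.01,0,0,32],
    [0.037,0.499,0.01,0,0,32],
    [0.037,0.499,0.01,0,0,32]
  ]
}}

```text
clock: 19.88
eef_pos: [0.5983, 0.2301, 0.2771]
orientation: [[0.934, 0.356, -0.001], [0.356, -0.934, -0.001], [-0.001, 0.001, -1.0]]
contact_force: [0.1, 0.6, -0.5]
width: 0.0146
```

```bash
python3 - <<'E'
from h import *
s=env.state();im=env.capture("wrist");cv2.imwrite("pics/w5.png",im)
np.savez("w5.npz",pos=s["eef_pos"],R=s["orientation"])
print(s["clock"],np.round(s["eef_pos"],4),np.round(s["orientation"],3).tolist())
cv2.imwrite("pics/s5.png",env.capture("side"))
cv2.imwrite("pics/v5.png",cv2.resize(im,(800,600),interpolation=cv2.INTER_CUBIC))
E
```

```text
19.875 [0.5983 0.2301 0.2771] [[0.934, 0.356, -0.001], [0.356, -0.934, -0.001], [-0.001, 0.001, -1.0]]
```

View pics/v5.png

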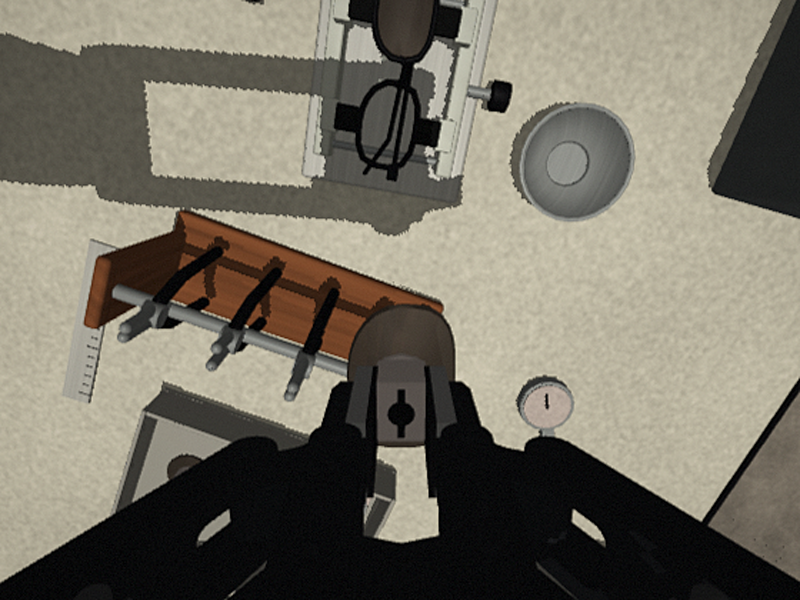

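The wrist view shows the empty eye at (388,122) of 800 px, the glazed eye at (405,20), clamp sides at x≈305..490, and the rack behind the lens. Going closer.

Call:
{"name": "jog_arm", "arguments": {
  "moves": [
    [-0.013,0.035,-0.02,0,0,0],
    [-0.013,0.035,-0.05,0,0,0],
    [-0.013,0.035,-0.077,0,0,0],
    [-0.013,0.035,-0.077,0,0,0],
    [-0.013,0.035,-0.077,0,0,0],
    [-0.013,0.035,-0.077,0,0,0]
  ]
}}

```text
clock: 20.72
eef_pos: [0.5864, 0.2669, 0.202]
orientation: [[0.934, 0.358, 0.003], [0.358, -0.934, 0.001], [0.003, 0.0, -1.0]]
contact_force: [0.1, -0.1, -0.3]
width: 0.0147
```

```bash
python3 - <<'E'
from h import *
s=env.state();im=env.capture("wrist");cv2.imwrite("pics/w6.png",im)
np.savez("w6.npz",pos=s["eef_pos"],R=s["orientation"])
c,E=cam("wrist",s)
print(s["clock"],np.round(s["eef_pos"],4),"predicted eye px",proj(c,E,[.572,.298,.052]),proj(c,E,[.546,.365,.052]))
cv2.imwrite("pics/s6.png",env.capture("side"))
cr=im[20:245,140:440]
cv2.imwrite("pics/v6.png",cv2.resize(cr,(800,600),interpolation=cv2.INTER_CUBIC))
E
```

```text
20.725 [0.5864 0.2669 0.202 ] predicted eye px (np.float64(274.76453832991984), np.float64(154.89553108575907)) (np.float64(273.8070478271134), np.float64(64.38691910719902))
```

View pics/v6.png

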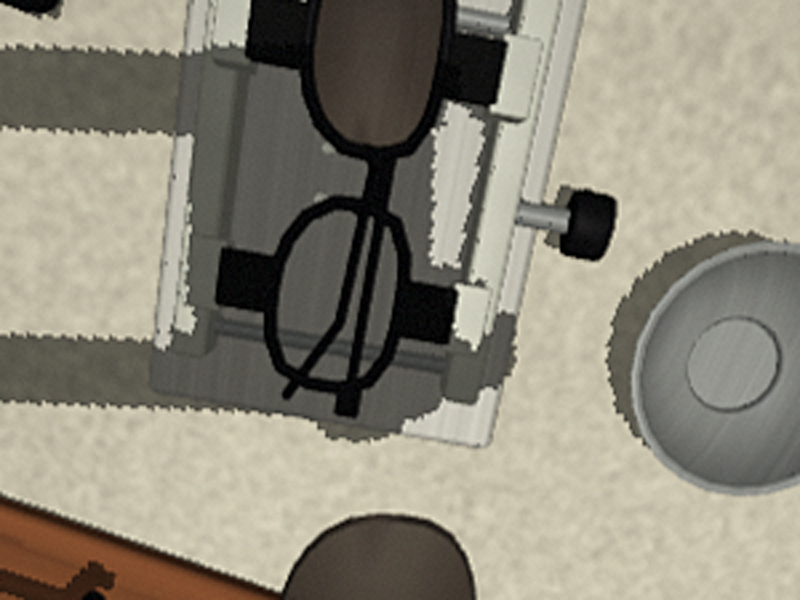

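The crop shows the empty rim centred at about (339,292), black with the temples crossing below it, and the glazed eye above at (380,60). The lens's nose end is at the bottom (380,515). Now the numbers.

```bash
cat > eye.py <<'E'
from h import *
def eye(img,npz,out,box=(235,90,302,172),gl=(245,0,315,82)):
    im=cv2.imread(img);d=np.load(npz);c,E=cam("wrist",dict(eef_pos=d["pos"],orientation=d["R"]))
    g=cv2.GaussianBlur(cv2.cvtColor(im,cv2.COLOR_BGR2GRAY),(3,3),0)
    x0,y0,x1,y1=box
    def hull(m,x0,y0,lim):
        lab=cv2.connectedComponentsWithStats(m.astype(np.uint8),connectivity=4)
        h,w=m.shape;P=[]
        for i in range(1,lab[0]):
            x,y,ww,hh,a=lab[2][i]
            if x>0 and y>0 and x+ww<w and y+hh<h and a>lim: P.append(np.argwhere(lab[1]==i)[:,::-1]+[x0,y0]); print("comp",lab[2][i])
        return cv2.convexHull(np.vstack(P).astype(np.int32))
    def wr(H,z): return np.array([onplane(c,E,*p,z)[:2]*1000 for p in H[:,0].astype(float)],np.float32)
    def desc(k,W):
        M=cv2.moments(W.reshape(-1,1,2));cen=np.array([M["m10"],M["m01"]])/M["m00"]
        th=np.degrees(.5*np.arctan2(2*M["mu11"],M["mu20"]-M["mu02"]))
        r=cv2.minAreaRect(W);print(k,"centroid",cen.round(1),"long axis",round(th%180,1),"rect",np.round([*r[0],*r[1],r[2]],1));return cen,r
    H=hull(g[y0:y1,x0:x1]>45,x0,y0,20);e,_=desc("eye inner",wr(H,.052))
    cv2.drawContours(im,[H],-1,(0,0,255),1)
    x0,y0,x1,y1=gl
    b,gg,r=[im[...,i].astype(int) for i in range(3)]
    try:
        H2=hull((r-b>8)[y0:y1,x0:x1]&(g[y0:y1,x0:x1]>25),x0,y0,60);q,_=desc("glazed",wr(H2,.050));v=q-e
        print("eye->glazed",v.round(1),np.linalg.norm(v).round(1),"yaw",np.degrees(np.arctan2(-v[0],v[1])).round(2))
        cv2.drawContours(im,[H2],-1,(0,255,0),1)
    except ValueError: print("glazed cut off")
    cv2.imwrite(out,im)
if __name__=="__main__":
    eye("pics/w6.png","w6.npz","pics/e6.png")
    c=env.get_calibration("wrist");T=np.array(c["T_tool_cam"]);im=cv2.imread("pics/w6.png")
    g=cv2.cvtColor(im,cv2.COLOR_BGR2GRAY)
    # held lens in tool frame: black mark on block top, z_tool=-.0134
    m=(g[265:315,265:297]<30).astype(np.uint8);L=cv2.connectedComponentsWithStats(m)
    for i in range(1,L[0]):
        if L[2][i][4]>20:
            u,v=L[3][i]+[265,265];p=onplane(c,T,u,v,-.0134);print("mark",L[2][i],(u,v),p.round(4))
    for u,v in[(140+380/2.667,20+515/2.667)]: print("nose edge tool",onplane(c,T,u,v,.0085).round(4))
E
python3 eye.py
```

```text
comp [   9    9   30   59 1107]
comp [ 21  12  24  61 331]
comp [ 39  15  15  56 380]
eye inner centroid [558.3 313.7] long axis 97.7 rect [557.9 313.9  35.9  52.2  11.3]
glazed cut off
mark [  6   8  19  33 307] (np.float64(280.2475570032573), np.float64(289.14657980456025)) [ 0.0018  0.0016 -0.0134]
nose edge tool [ 0.0029 -0.0257  0.0085]
```

```bash
python3 - <<'E'
from h import *
d=np.load("w6.npz");c,E=cam("wrist",dict(eef_pos=d["pos"],orientation=d["R"]))
f=lambda u,v,z:onplane(c,E,140+u/2.667,20+v/2.667,z)[:2]*1000
a,b=f(150,390,.0),f(490,445,.0);print("base front edge",a.round(1),b.round(1),np.linalg.norm(b-a).round(1),"yaw",np.degrees(np.arctan2(*(b-a)[::-1])).round(1))
# held-lens outline axis bias: wide lens moments in w2 vs block yaw
im=cv2.imread("pics/w2.png");D=np.load("w2.npz");c2,E2=cam("wrist",dict(eef_pos=D["pos"],orientation=D["R"]))
s=im[72:160,370:445].astype(int);m=(cv2.GaussianBlur(im,(3,3),0).astype(int)[72:160,370:445]);m=((m[...,2]-m[...,1])>-1).astype(np.uint8)
L=cv2.connectedComponentsWithStats(m);i=1+np.argmax(L[2][1:,4]);cn=max(cv2.findContours((L[1]==i).astype(np.uint8),0,1)[0],key=cv2.contourArea)[:,0]+[370,72]
W=np.array([onplane(c2,E2,*p.astype(float),.004)[:2]*1000 for p in cn],np.float32);M=cv2.moments(W.reshape(-1,1,2))
print("wide long axis",np.degrees(.5*np.arctan2(2*M["mu11"],M["mu20"]-M["mu02"]))%180,cv2.minAreaRect(cv2.convexHull(W)))
# fixed views: dark rim pixels near the predicted eye
for n,img in(("side","side0"),("scene","scene0")):
    c,E=cam(n);p=proj(c,E,[.558,.3138,.052]);q=proj(c,E,[.542,.384,.052]);print(n,"pred eye",np.round(p,1),"glazed",np.round(q,1))
# glazed lens: brown pixels in w6
im=cv2.imread("pics/w6.png").astype(int);b,g,r=im[...,0],im[...,1],im[...,2]
m=((r-b>5)&(r<110)&(r>30)).astype(np.uint8)[0:85,240:320];L=cv2.connectedComponentsWithStats(m);print(L[2][:6].tolist())
print(im[45,282],im[100,270],im[60,290])
x=cv2.imread("pics/side0.png")[125:180,225:300];y=cv2.imread("pics/scene0.png")[200:255,345:420]
cv2.imwrite("pics/v7.png",np.hstack([cv2.resize(t,None,fx=5,fy=5,interpolation=cv2.INTER_CUBIC) for t in(x,y)]))
E
```

```text
base front edge [502.9 252.1] [633.1 278.5] 132.8 yaw 11.5
wide long axis 75.32465696018829 ((561.7232055664062, -267.2681884765625), (54.588741302490234, 37.40956115722656), 77.2905502319336)
side pred eye [257.6 152.7] glazed [250.2 139.9]
scene pred eye [371.6 220.2] glazed [392.9 219.7]
[[0, 0, 80, 85, 3057], [18, 0, 48, 75, 2945], [64, 0, 1, 1, 1], [65, 3, 1, 1, 1], [21, 4, 1, 1, 1], [67, 5, 1, 1, 1]]
[57 65 72] [91 95 97] [51 61 68]
```

Checks agree: eye centre (558,313.7) mm from the outline and (558.3,313.3) from the clamp base. Yaw is 11.5° from the base edge and 11.3° from outline moments. The held lens's mark and nose edge both put its centre 1.6 mm along tool +y; its apparent +1.8 mm in x is mostly camera bias. Moving above the eye, still high.

Call:
{"name": "jog_arm", "arguments": {
  "moves": [
    [-0.015,0.025,0,0,0,-5],
    [-0.0296,0.0481,0,0,0,-9.5],
    [-0.0296,0.0481,-0.04,0,0,-9.5],
    [-0.0296,0.0481,-0.07,0,0,-9.5],
    [-0.0296,0.0481,-0.09,0,0,-9.5],
    [-0.0296,0.0481,-0.097,0,0,-9.5],
    [-0.0296,0.0481,-0.097,0,0,-9.5],
    [-0.0296,0.0481,-0.097,0,0,-9.5],
    [-0.0296,0.0481,-0.097,0,0,-9.5]
  ]
}}

```text
clock: 21.95
eef_pos: [0.5564, 0.3153, 0.1044]
orientation: [[0.98, 0.199, 0.002], [0.199, -0.98, 0.001], [0.002, -0.001, -1.0]]
contact_force: [0.6, 0.7, -1.2]
width: 0.0144
```

```bash
python3 - <<'E'
from h import *
s=env.state();im=env.capture("wrist");cv2.imwrite("pics/w8.png",im)
np.savez("w8.npz",pos=s["eef_pos"],R=s["orientation"])
cv2.imwrite("pics/s8.png",env.capture("side"));cv2.imwrite("pics/c8.png",env.capture("scene"))
p=np.array(s["eef_pos"]);R=np.array(s["orientation"]);print(s["clock"],p.round(4),"yaw",np.degrees(np.arctan2(R[1,0],R[0,0])).round(2))
c,E=cam("wrist",s)
yw=np.radians(11.5)
for nm,pt in(("nose tip of eye",[0,.026]),("eye cen",[0,0]),("glazed cen",[0,.072])):
    q=np.array([.558,.3136])+pt[1]*np.array([-np.sin(yw),np.cos(yw)]);print(nm,np.round(proj(c,E,[*q,.052]),1))
g=cv2.cvtColor(im,cv2.COLOR_BGR2GRAY)
for r in range(100,240,6): print(r,"".join("#" if v<40 else("+" if v<70 else ".") for v in g[r,200:360:2]))
E
```

```text
21.95 [0.5564 0.3153 0.1044] yaw 11.49
nose tip of eye [278.7 194.5]
eye cen [278.8 235.5]
glazed cen [278.4 113.8]
100 ......##################++++++++++...........++++++++++++#################+.....
106 ......##################++++++++++.............+++++++++##################......
112 ......##################+++++++++++............+++++++++##################......
118 ......##################+++++++++++...........++++++++++##################......
124 ......###################++++++++++...........++++++++++##################......
130 ........++...........####++++++++++++...........++++++++###+.........+#+........
136 ......................####+++++++++.+++.....+..++++++++####..............+......
142 .......................####+++++++++++.+.+..+++++++++++###......................
148 .........................####+++++++++++++++++++++++++###.......................
154 ...........................#####++++++++++++++++++++###+........................
160 ..............................+#######################..........................
166 .......+..........................+##########
[... 355 characters left out ...]
....................
196 ............................######.......+##..########..........................
202 ..........................####...........###..###...####........................
208 ........................####+............###..###....####.......................
214 .......................####........+++++++++#####++...####......................
220 ..........################....##++.....++++.........+################...........
226 .........################+.##+++++++.++.............+.++###############.........
232 .........#################++++++++............++....+.++++#############....+....
238 .........################+++++++++++....+........++++++++++###########..........
```

```bash
cat > fit.py <<'E'
from h import *
import sys
def glazed(t,seed,lo=40):
    im=cv2.imread(f"pics/{t}.png");d=np.load(f"{t}.npz");c,E=cam("wrist",dict(eef_pos=d["pos"],orientation=d["R"]))
    g=cv2.GaussianBlur(cv2.cvtColor(im,cv2.COLOR_BGR2GRAY),(3,3),0)
    L=cv2.connectedComponentsWithStats((g>lo).astype(np.uint8),connectivity=4);i=L[1][seed[1],seed[0]];print("area",L[2][i])
    cn=max(cv2.findContours((L[1]==i).astype(np.uint8),0,1)[0],key=cv2.contourArea)[:,0].astype(float)
    W=np.array([onplane(c,E,*p,.052)[:2]*1000 for p in cn],np.float32)
    M=cv2.moments(W.reshape(-1,1,2));r=cv2.minAreaRect(W)
    print("glazed centroid",M["m10"]/M["m00"],M["m01"]/M["m00"],"axis",np.degrees(.5*np.arctan2(2*M["mu11"],M["mu20"]-M["mu02"]))%180,np.round([*r[0],*r[1],r[2]],1))
    y=np.radians(11.5);print("eye from glazed",np.array(r[0])-72*np.array([-np.sin(y),np.cos(y)]))
def held(t,z=.0085):
    # held lens silhouette in tool frame, per image row
    im=cv2.imread(f"pics/{t}.png").astype(int);c=env.get_calibration("wrist");T=np.array(c["T_tool_cam"])
    m=(im[...,2]-im[...,0]>10)
    for r in(226,232,238,246,254):
        xs=np.where(m[r,200:360])[0]+200
        if len(xs): print(r,xs[0],xs[-1],onplane(c,T,xs[0]-.5,r,z).round(4)[:2],onplane(c,T,xs[-1]+.5,r,z).round(4)[:2])
if __name__=="__main__":
    glazed("w8",(279,113)); held("w8"); 
    im=cv2.imread("pics/w8.png");print([im[r,279].tolist() for r in(205,215,218,220,222,224,228,235,245)])
    c=env.get_calibration("wrist");T=np.array(c["T_tool_cam"]);g=cv2.cvtColor(im,cv2.COLOR_BGR2GRAY)
    for r in(270,275,280,285,300,305,310): print(r,"".join("#" if v<30 else("+" if v<60 else ".") for v in g[r,235:327]))
E
python3 fit.py
```

```text
area [ 248   63   64   97 5417]
glazed centroid 544.414656863553 385.29456707996 axis 104.38059608353508 [544.2 384.8  35.2  51.   11.4]
eye from glazed [558.54760651 314.22355847]
226 210 359 [-0.0314 -0.0197] [ 0.0395 -0.0196]
232 203 359 [-0.0349 -0.0167] [ 0.0397 -0.0166]
238 249 359 [-0.0131 -0.0136] [ 0.0399 -0.0136]
246 246 359 [-0.0147 -0.0095] [ 0.0402 -0.0094]
254 200 359 [-0.0372 -0.0054] [ 0.0405 -0.0052]
[[91, 97, 99], [52, 59, 67], [57, 66, 73], [57, 63, 73], [61, 69, 78], [56, 63, 73], [59, 69, 75], [64, 75, 83], [53, 60, 70]]
270 ############++++++++++.+####+..................................####+.++.++++++.+###########+
275 ###########.++++++++++++####+..............#####+..............#####+.+++++++++.+###########
280 ##########+.+.+++++++.+#####+..............#####...............######.++.+++++.+++##########
285 #########+.+++++++++++######+.........###############+.........######+.++.+++++++.+#########
300 ################+....########..............+####...............#######+...+#################
305 ##################+.+########..............+####+..............#######+..###################
310 ##############################++++++++++++++++++++++++++++++++##############################
```

Second pose gives eye (558.5,314.2), yaw 11.4°. In tool coordinates the eye is at (1.6,1.5) mm and the held lens at (1.8,1.6), so they are aligned within 0.3 mm. Straight down to the hover.

Call:
{"name": "jog_arm", "arguments": {
  "moves": [
    [0,0,-0.012,0,0,0],
    [0,0,-0.022,0,0,0],
    [0,0,-0.029,0,0,0],
    [0,0,-0.033,0,0,0],
    [0,0,-0.035,0,0,0],
    [0,0,-0.035,0,0,0],
    [0,0,-0.035,0,0,0],
    [0,0,-0.035,0,0,0]
  ]
}}

```text
clock: 23.1
eef_pos: [0.5559, 0.315, 0.0685]
orientation: [[0.98, 0.199, 0.001], [0.199, -0.98, 0.0], [0.001, -0.0, -1.0]]
contact_force: [0.4, 0.1, 0.4]
width: 0.0144
```

```bash
python3 - <<'E'
from h import *
import fit
s=env.state();im=env.capture("wrist");cv2.imwrite("pics/w9.png",im)
np.savez("w9.npz",pos=s["eef_pos"],R=s["orientation"])
sd=env.capture("side");sc=env.capture("scene");cv2.imwrite("pics/s9.png",sd);cv2.imwrite("pics/c9.png",sc)
p=np.array(s["eef_pos"]);R=np.array(s["orientation"]);print(s["clock"],p.round(4),"yaw",np.degrees(np.arctan2(R[1,0],R[0,0])).round(2),R[:,2].round(4))
c,E=cam("wrist",s)
g=proj(c,E,[.558-.072*np.sin(.2)+0,.3136+.072*np.cos(.2),.052]);print(g)
fit.glazed("w9",(int(g[0]),int(g[1])))
a=cv2.resize(im[60:330,180:380],(444,600),interpolation=cv2.INTER_CUBIC)
b=cv2.resize(sd[115:185,210:300],(356,277),interpolation=cv2.INTER_CUBIC);d=cv2.resize(sd[205:295,225:335],(356,291),interpolation=cv2.INTER_CUBIC)
o=np.zeros((600,800,3),np.uint8);o[:,:444]=a;o[:277,444:]=b;o[300:591,444:]=d;cv2.imwrite("pics/v9.png",o)
E
```

```text
23.1 [0.5559 0.315  0.0685] yaw 11.49 [ 6.e-04  3.e-04 -1.e+00]
(np.float64(279.49655912157857), np.float64(114.77520978491039))
area [ 242   51   79  120 8181]
glazed centroid 544.4416294579574 385.2818071568683 axis 104.39671972661212 [544.2 384.9  35.4  51.6  11.4]
eye from glazed [558.58019929 314.3275929 ]
```

View pics/v9.png

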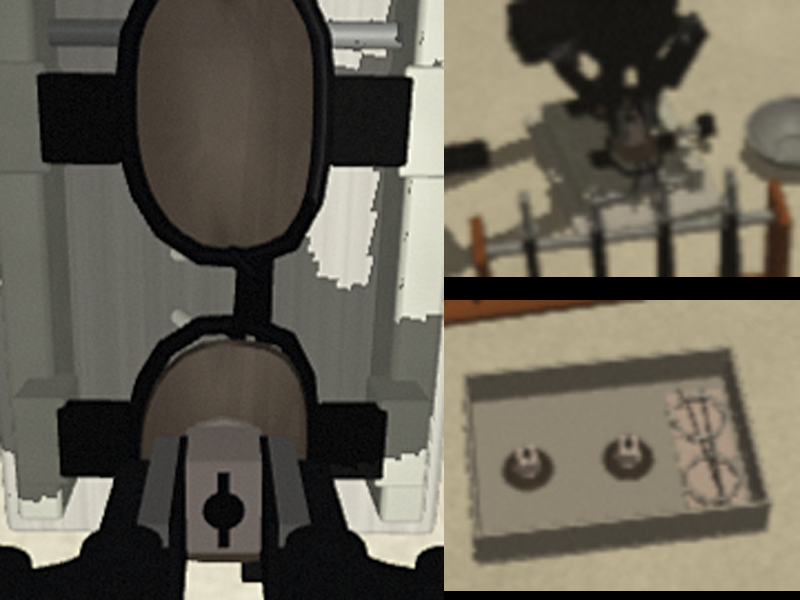

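At the hover the held lens sits centred over the empty rim (lens edges 143/307, rim 133/316), nose towards the bridge, with a thin even gap at the nose. Both round lenses lie flat in the tray, block up, clear of the frame. Trimming 0.5 mm in x and settling.

Call:
{"name": "jog_arm", "arguments": {
  "moves": [
    [0.0005,0,0,0,0,0],
    [0.0005,0,0,0,0,0],
    [0.0005,0,0,0,0,0],
    [0.0005,0,0,0,0,0]
  ]
}}

```text
clock: 23.75
eef_pos: [0.5562, 0.3149, 0.0682]
orientation: [[0.98, 0.199, -0.0], [0.199, -0.98, 0.0], [-0.0, -0.0, -1.0]]
contact_force: [-0.4, -0.2, -0.0]
width: 0.0141
```

```bash
python3 - <<'E'
from h import *
s=env.state();p=np.array(s["eef_pos"]);R=np.array(s["orientation"]);print(s["clock"],p.round(4),R[:,2].round(4),np.round(s["contact_force"],1),s["width"])
d=R.T@(np.append([.5584,.3141],p[2])-p);print("eye in tool (mm)",(d*1000).round(1),"lens in tool 1.8 1.6")
c,E=cam("wrist",s);o=onplane(c,E,281,60+343*.45,.0613);y=np.radians(11.5);v=o[:2]-[.5584,.3141];print("nose edge along eye y (want ~27)",1000*v@[-np.sin(y),np.cos(y)])
env.close_job()
E
```

```text
23.75 [0.5562 0.3149 0.0682] [-1.e-04  0.e+00 -1.e+00] [-0.4 -0.2 -0. ] 0.014064973432878167
eye in tool (mm) [ 2.   1.3 -0. ] lens in tool 1.8 1.6
nose edge along eye y (want ~27) 27.237978593296177
the job is handed in; nothing more can be done
```

I finished the job and handed it in at 23.8 s of the 72 s allowed. Both round lenses lie flat in the tray, block up. Each was lowered until it touched the floor and then released, well clear of the round frame. The wide lens was carried by its block over the rack, with its underside about 9 cm above the pliers, and is now held above the empty eye.

**Last checks**
- **Centring:** the held lens is within about 0.3 mm of the eye's centre, and its nose edge measures 27.2 mm along the eye's y axis against 27 mm expected.
- **Angle:** the tool is level and turned 11.5°. The eye's own angle measured 11.3–11.5° by most methods. One outline fit gave about 12.9° and the glazed eye's outline 10.8°.
- **Contact:** the wrist force was about zero throughout the hover, so I saw no sign of touching the clamp or frame.

**Less certain**
- **Height:** the gap of about 5 mm above the rim was not measured directly. It relies on an assumed mat thickness, so it could be off by 1–1.5 mm.
- **Position:** my first rough estimate of the eye from the fixed cameras was about 2 cm off. I replaced it with close-up measurements, which agreed with the clamp base and the glazed eye.
- **Grip:** the finger opening read 14.1–14.4 mm on the 16 mm blocks, but every grip held.

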